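Pull the vent flap shut with the hook pole

TASK

Take the hook pole from its rest, hook it into the brass ring eye on top of the open vent flap, and use it to pull the flap toward the robot until it has clicked past its catch and is fully shut. With the hook still in the eye, bed the new seal by keeping a steady pull of about 15 N (never over 25 N) for a full second, then unhook and lay the pole back in its rest as you found it, let go of it and leave the flap shut. Keep the gripper off the flap and its cowl, and do not disturb the other things on the bench.

Things in the scene. Friction and masses are not known exactly. Their poses are not given: they have to be found in the camera images.
- cowl: Green painted frame, 282 mm wide (its y), 150 mm deep foot plate, 227 mm high, standing fixed on the bench at a varying place and yaw. Origin on the bench under the middle of the closed flap; its x points away from the robot along the flap's closing normal, y to the left, z up. Two 36 x 26 mm jambs at y = +-128 mm and a header bar at x = -12 mm whose top is 223 mm high.
- hinge (a point): Middle of the flap's hinge line, 60 mm above the bench, on the cowl; axes as the cowl's. The hinge line runs along y.
- flap (a joint): Angle of the vent flap, rad: 0 = shut (upright, hard stop), grows as its top leans away from the robot (+x of the cowl), at most 0.6. White louvred panel 196 mm wide, 160 mm high, 6 mm thick, 0.4 to 0.75 kg, hinged along its bottom edge. The hinge is stiff (1 to 4 N at the eye) and stays where left, until the catch at the end of the swing (see catch).
- eye (a point): Point on the flap, 198 mm from the hinge line, where the brass ring eye is centred at mid setting; axes turn with the flap, equal the cowl's when shut. A clamped adjuster (rigid in use) sets the real ring up to 5 mm nearer or farther along x: not measured, see or feel it. Hole axis along z: clear hole 18 mm, wire 6 mm thick. Shank at its far side (+x); bracket top 20 mm below the ring.
- pole: Loose steel hook pole, 0.25 kg, 300 mm long, 10 mm round shaft along its x. Origin on the shaft axis at the middle of the orange grip (60 mm long in x, 18 mm wide in y, 26 mm high in z), close to the centre of mass. At x = +160 mm a prong 6 mm thick with a round end points down (-z), reaching 40 mm below the shaft axis. The tail with a black knob (15 mm thick) ends at x = -140 mm.
- hook_tip (a point): Lowest point of the prong, on the pole at (160, 0, -40) mm; axes as the pole's.
- rest: Fixed dark steel stand for the pole at a varying place (left or right of the cowl) and yaw; 170 x 70 mm foot, origin on the bench under its middle. Two V forks at x = +-60 mm (48 mm wide at the top, tops 89 mm above the bench) carry the shaft, the grip lies between them.
- cradle (a point): Where the pole's origin lies when it is laid in the rest, 75 mm above the bench; x along the pole (hook end at +x), z up.
- bin: Bystander: clear plastic parts bin 200 x 140 x 60 mm, fixed, on the side opposite the rest; origin under its centre.
- charger: Bystander: loose orange battery charger 104 x 154 mm, 90 mm high over its handle, 2.2 kg; origin under its centre.
- controller: Bystander: loose finned aluminium controller 70 x 90 x 40 mm; origin under its centre.
- spray_red: Bystander: loose red spray can, 54 mm wide, 170 mm high.
- spray_orange: Bystander: loose orange spray can, 54 mm wide, 170 mm high.
- screwdriver: Bystander: loose screwdriver lying beyond the cowl.
- wrench: Bystander: loose wrench lying beyond the cowl.
- bitcase: Bystander: loose yellow bit case 100 x 150 x 30 mm.
- catch (a point): Sprung roller catch on the cowl's +y jamb, 205 mm up. The flap's edge meets it some 0.1 rad before shut; it must be pulled past it (peak pull at the eye about 5 to 9 N); then the flap snaps the last bit home and the catch keeps it shut.
Things that resemble listed ones, but are neither listed nor needed, are in the scene too. Several things have the shape of the rest; the one meant has the colours described above.

How it is judged:
On the way, in this order (a step that is already met when the one before it is completed fails the run):
1. the prong of the pole is down through the ring eye while the flap is still open (z of hook_tip in the frame of eye below -0.004 m and distance between hook_tip and eye below 0.042 m and x of hook_tip in the frame of eye between -0.012 and 0.024 m and y of hook_tip in the frame of eye between -0.012 and 0.012 m and value of joint flap above 0.15 rad), for 0.1 s.
2. the flap is shut and held home by the pole with a pull of 9 to 21 N for 0.6 s on end, the prong through the eye (value of joint flap below 0.02 rad and contact force between pole and flap between 9 and 21 N and z of hook_tip in the frame of eye below -0.003 m and distance between hook_tip and eye below 0.045 m and x of hook_tip in the frame of eye between -0.018 and 0.014 m), for 0.6 s.
At the end, for the whole second after the job is handed in: The flap is shut (within 0.025 rad) and stays so by itself; the pole lies in both forks of its rest, its origin within 15 mm of the cradle point, lengthwise within 0.08 rad, hook end at the same end as at the start and prong hanging down (within 0.35 rad), at rest and released (value of joint flap below 0.025 rad and distance between pole and cradle below 0.015 m and x of hook_tip in the frame of rest above 0.1 m and angle between the x axis of pole and the x axis of rest, either way round below 0.08 rad and angle between the z axis of pole and the z axis of rest, either way round below 0.35 rad and linear speed of pole below 0.02 m/s and contact force between the fingers and pole below 0.05 N); the robot touches nothing.
It fails at once if the pole loads the flap with more than 25 N (contact force between pole and flap above 25 N).
It fails at once if the gripper or arm touches the flap or its cowl (contact force between any of the fingers, the arm and cowl above 0.5 N or contact force between any of the fingers, the arm and flap above 0.5 N).
It fails at once if another thing on the bench is shifted by more than 20 mm (distance of any of charger, controller, spray_red, spray_orange, screwdriver, wrench, bitcase from where it was at the start of the episode above 0.02 m).
It also fails if it takes over 72 s, if anything falls off the work surface, if the arm or the gripper's body presses on something with over 40 N, if the wrist force passes 120 N, or if a joint passes its speed limit or range.

ROBOT

A 6-joint arm with a two-finger parallel gripper is mounted at the origin on the work surface. World frame = base frame: x ahead of the robot, y to its left, z up, the work surface at z = 0. Lengths are in m, angles in rad, forces in N, time in s.
With the tool pointing down it reaches from about 0.25 to 0.725 m from the base axis. Payload 4 kg.
Tool frame: the origin (TCP) lies on the centre line of the jaws, within the pads' length; the fingertips stand 17 mm ahead of it and the grasp point (between the pads) lies 2 mm behind it; z points along the fingers, y is the line along which they close (so a half turn about z gives the same grasp; the last joint's range is limited). The gripper opens to 85 mm and grips with 20 to 120 N. Pads are 22 mm wide; open, the fingers measure 114 mm over their backs; the gripper's body (76 mm by 85 mm) begins 54 mm behind the grasp point. The pads swing forward as they close: fully open they stand 13 mm farther back than shut.
Start: joints at [1.109, 0.241, 0.005, 1.335, 0, 1.571], TCP at [0.223, 0.448, 0.212] pointing down, gripper open.
Joint ranges: [-2.72, 2.72], [-1.05, 1.87], [-1.09, 1.28], [-1.99, 2.15], [-1.42, 1.44], [-3.14, 3.14]. Speed limits (rad/s): [2.79, 2.79, 3.14, 3.14, 3.14, 3.14].

INTERFACE

Orientations are given as a unit quaternion [x, y, z, w].
In Python, from workcell import get_obs, imaging, order gives the robot as it stands.
- The arm moves only by the tool apply_moves, never from a script. Its argument "targets" is a list that holds one entry, the list of rows, each a list of 5 numbers: the shift along the world's x, y, z in units of 40 mm (1.0 is 40 mm), then the turn about the world's z in degrees, then the gripper command: -1 is shut, 1 is fully open, values between are in proportion. In form: [[[dx, dy, dz, turn, fingers], ...]]. A call has 1 to 8 rows; each row shifts and turns the commanded pose from where the row before left it; what a row does not reach is not made up. A row lasts 1/12 s, in which the tool goes at most 41.7 mm and 7.16 degrees, less where a joint would pass 70% of its speed; a pose out of reach is approached as far as the arm can. A call is refused whole if a number of a shift passes 1 or a number of a turn 7.16, either way. A call with a gripper value outside its range is refused whole. The fingers move at their own pace and stop on an object; the grip force is fixed at half the most. Time passes only in rows, so rows that do not move let the fingers close. It gives the time, the measured TCP pose, the force, the opening and the grip force at its end, in the units of the state.
- get_obs(): the state, without advancing time (a new reading comes with each control period).
- imaging.camera(name): name is "scene" or "top" or "wrist"; returns (picture, depth): 400x640x3 uint8, blue, green, red; 400x640 float32, m along the optical axis (not along the pixel's ray), 0 where there is no reading.
- imaging.get_calibration(name): a dict with "camera_matrix" (3x3 intrinsics, pixels), "k1" (the pictures are not rectified: a ray, as slopes to the right and down, at radius r is drawn at 1 + k1 r^2 times it, then the intrinsics apply), "eye" and "rotation" of the camera in the world; the wrist camera has in their place "hand_eye" (4x4, takes a point from camera to tool coordinates, whose origin is the TCP and whose axes are the flange's). Camera axes: x right, y down, z forward; pixel columns grow to the right and rows downward; lengths in m; the calibration is good to about 2 mm. A picture is of the moment at which its call begins: read the wrist's pose just before it. get_calibration takes no time and is no camera call.
- order.job_done(): hands the job in; it is judged then, once.
The state is a dict: "clock": time; "joint_pos": joint angles; "joint_vel": joint speeds; "tau": joint torques, N m; "eef_pos": TCP position; "tool_rot": TCP orientation; "ft_force": force on the tool from outside, world axes, zero at the start; "ft_torque": the same for the moment, N m; "grip_width": finger opening in m; "grasp_force": force on a finger pad.
Only numpy, scipy, OpenCV 4.12 (cv2) and the standard library are available. Lean on these libraries where they do the work, as an engineer would, in place of code of your own. Each camera call takes 0.05 s, during which the arm holds its last target. There are 200 camera calls.

## Working session

There is one attempt and no reset: what is moved stays moved. The work goes in short steps, Python scripts to look and compute and a tool call to move; the robot and the scene stay as the last step left them, time stands still between calls to the robot, and variables do not carry over. Pictures are saved under pics/ and viewed, at most 13 in all, crops included, and the job is handed in when it is done.

Besides the shell and the picture viewer there is one more tool, called after "Call:" by a JSON object that holds its "op" and its "data", one argument or row to a line. apply_moves: Moves the arm, as the interface text tells. Its arguments: {"type":"object","properties":{"targets":{"type":"array","items":{"type":"array","items":{"type":"array","items":{"type":"number"}}}}},"required":["targets"]}

```bash
mkdir -p pics; cat > h.py <<'E'
import numpy as np, cv2
from workcell import get_obs, imaging, order
from scipy.spatial.transform import Rotation as R
def shot(name):
    o=get_obs(); im,d=imaging.camera(name); c=imaging.get_calibration(name)
    K=np.array(c["camera_matrix"])
    if name=="wrist":
        T=np.eye(4);T[:3,:3]=R.from_quat(o["tool_rot"]).as_matrix();T[:3,3]=o["eef_pos"]
        T=T@np.array(c["hand_eye"]);Rw,t=T[:3,:3],T[:3,3]
    else: Rw,t=np.array(c["rotation"]),np.array(c["eye"])
    np.savez(f"{name}.npz",im=im,d=d,K=K,k1=c["k1"],R=Rw,t=t)
    return im,d
def ray(n,u,v):
    s=np.load(f"{n}.npz");K=s["K"];p=np.array([(u-K[0,2])/K[0,0],(v-K[1,2])/K[1,1]]);q=p.copy()
    for _ in range(20): q=p/(1+float(s["k1"])*(q@q))
    return s["R"]@np.array([q[0],q[1],1]),s["t"],s["d"]
def pt(n,u,v,z=None):
    r,t,d=ray(n,u,v)
    if z is not None: return t+r*(z-t[2])/r[2]
    return t+r*d[int(round(v)),int(round(u))]
def cloud(n):
    s=np.load(f"{n}.npz");d=s["d"];K=s["K"];v,u=np.mgrid[:d.shape[0],:d.shape[1]]
    p=np.stack([(u-K[0,2])/K[0,0],(v-K[1,2])/K[1,1]],-1);q=p.copy()
    for _ in range(10): q=p/(1+float(s["k1"])*(q**2).sum(-1,keepdims=True))
    c=np.concatenate([q,np.ones(q.shape[:2]+(1,))],-1)*d[...,None]
    return c@s["R"].T+s["t"]
def crop(n,u0,v0,u1,v1,f,out):
    im=np.load(f"{n}.npz")["im"][v0:v1,u0:u1]
    cv2.imwrite(out,cv2.resize(im,None,fx=f,fy=f,interpolation=cv2.INTER_CUBIC))
E
python3 - <<'E'
from h import *
print(get_obs())
a,_=shot("top");b,_=shot("scene")
cv2.imwrite("pics/top.png",a);cv2.imwrite("pics/scene.png",b)
for n in("top","scene"):
    s=np.load(n+".npz");print(n,s["K"],s["k1"],s["R"],s["t"])
E
```

```text
{'clock': 0.0, 'joint_pos': array([ 1.10900555e+00,  2.41385667e-01,  3.74279406e-03,  1.33523322e+00,
       -4.07372724e-05,  1.57080429e+00]), 'joint_vel': array([0.00026771, 0.00013439, 0.00196163, 0.00159529, 0.00257348,
       0.00161032]), 'tau': array([ 1.83469001e-04, -3.72317684e+01,  2.52407598e+01,  1.70394470e-02,
        7.32786793e-05, -6.38740090e-06]), 'eef_pos': array([0.22248647, 0.44701675, 0.21133375]), 'tool_rot': array([ 2.28852974e-01,  9.73460443e-01, -1.01694864e-03, -2.18144304e-04]), 'ft_force': array([ 0.40403979,  0.82102426, -0.39227292]), 'ft_torque': array([-0.02887834, -0.01335462, -0.02320306]), 'grasp_force': 0.0, 'grip_width': 0.0854117963039722}
top [[492.71587542   0.         318.92536404]
 [  0.         492.71587542 204.04421728]
 [  0.           0.           1.        ]] -0.07274330732875697 [-0.70188819  0.70689648 -0.05760797  0.06581531] [0.24866169 0.01586464 1.69734324]
scene [[430.2677769    0.         320.09617771]
 [  0.         430.2677769  201.72235421]
 [  0.           0.           1.        ]] -0.11972390879328189 [ 0.87776483  0.24133777 -0.11279955 -0.3981975 ] [ 1.14681779 -1.02900536  1.24669187]
```

View pics/top.png

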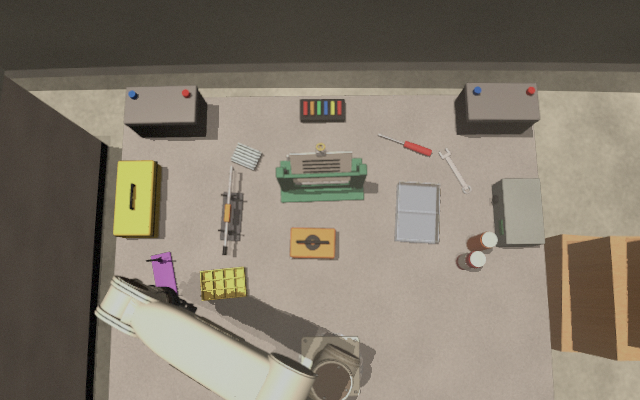

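View pics/scene.png

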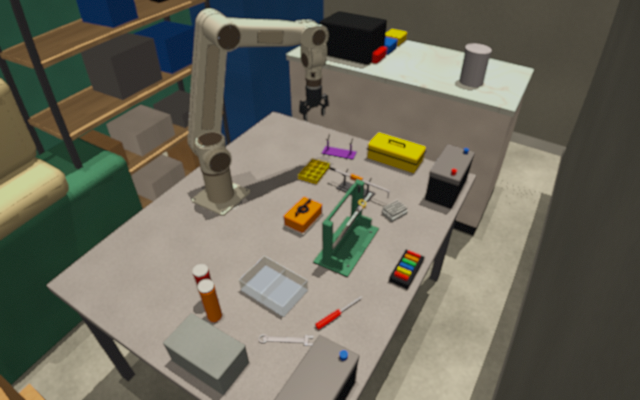

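The top view shows the pole on the dark stand: hook end at about (233,170), orange grip (228,213), black knob (225,250). The flap and cowl are at (322,180) with the brass eye at (320,148). Possible mix-ups for the rest are the purple stand at (163,270), which is rejected on colour, and the dark stand at (230,215), which I choose. The calibration rotation is a quaternion, so I'll fix the helper.

```bash
sed -i 's/Rw,t=np.array(c\["rotation"\]),np.array(c\["eye"\])/Rw,t=R.from_quat(c["rotation"]).as_matrix(),np.array(c["eye"])/' h.py
python3 - <<'E'
from h import *
shot("top");shot("scene")
C=cloud("top")
for n,u,v,z in[("grip",228,213,.088),("knob",225,250,.08),("hook",233,170,.08),("eye",320,148,.25),("cowlL",282,200,0),("cowlR",363,199,0)]:
    print(n,pt("top",u,v,z).round(3),C[v,u].round(3))
s=np.load("top.npz")["im"]
a=cv2.resize(s[130:270,180:260],None,fx=4.2,fy=4.2,interpolation=cv2.INTER_CUBIC)
b=cv2.resize(s[130:218,265:380],None,fx=4,fy=4,interpolation=cv2.INTER_CUBIC)
o=np.zeros((590,800,3),np.uint8);o[:a.shape[0],:a.shape[1]]=a;o[:b.shape[0],338:338+b.shape[1]]=b[:, :462]
cv2.imwrite("pics/c1.png",o)
E
```

```text
grip [0.505 0.336 0.088] [0.505 0.336 0.087]
knob [0.383 0.345 0.08 ] [0.382 0.343 0.086]
hook [0.654 0.325 0.08 ] [0.662 0.331 0.046]
eye [0.678 0.028 0.25 ] [0.685 0.028 0.225]
cowlL [0.564 0.164 0.   ] [0.563 0.164 0.006]
cowlR [ 0.565 -0.12   0.   ] [ 0.563 -0.119  0.009]
```

View pics/c1.png

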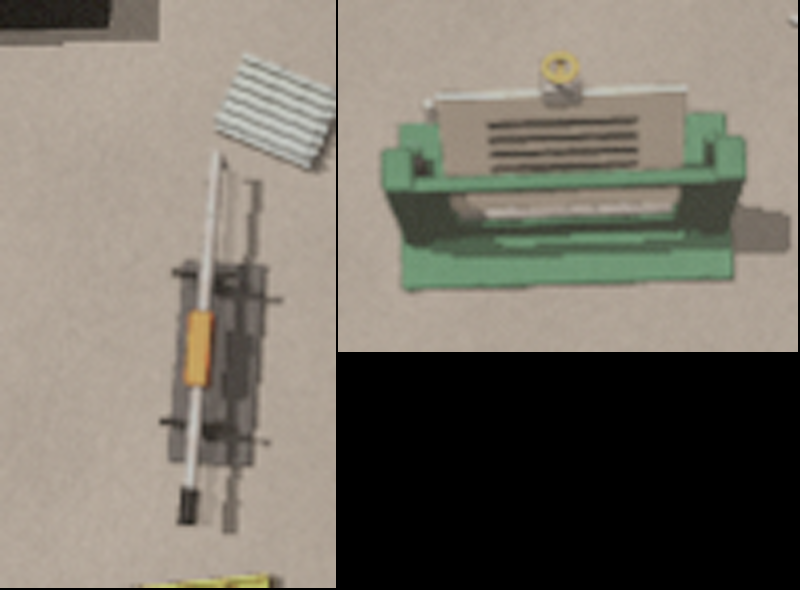

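```bash
python3 - <<'E'
from h import *
P=lambda u,v,z:pt("top",u,v,z)
L=P(281,202.25,.006);Rr=P(363.5,199.5,.006);print("foot front",L.round(4),Rr.round(4),"width",np.linalg.norm(L-Rr))
y=(L-Rr)/np.linalg.norm(L-Rr);print("cowl yaw deg",np.degrees(np.arctan2(-y[0],y[1])))
h=P(231.7,166.2,.08);k=P(224.5,254.8,.078);g=P(227.4,212.6,.088);d=h-k
print("pole",h.round(4),k.round(4),g.round(4),np.linalg.norm(d),"yaw",np.degrees(np.arctan2(d[1],d[0])),"mid",((h+k)/2).round(4))
C=cloud("top")[130:215,270:375].reshape(-1,3)
for a,b in((.212,.222),(.222,.235),(.19,.212),(.235,.28)):
    m=C[(C[:,2]>a)&(C[:,2]<b)];print(a,b,len(m),m.min(0).round(3) if len(m) else'',m.max(0).round(3) if len(m) else'')
for z in(.21,.22,.23,.24,.25):print("eye",P(320.75,146.75,z).round(4))
s=np.load("scene.npz")["im"]
cv2.imwrite("pics/s2.png",cv2.resize(s[165:285,310:430],None,fx=5,fy=5,interpolation=cv2.INTER_CUBIC))
E
```

```text
foot front [0.5548 0.1671 0.006 ] [ 0.5622 -0.121   0.006 ] width 0.28820493698104727
cowl yaw deg 1.4672151329268006
pole [0.6673 0.3293 0.08  ] [0.3673 0.3462 0.078 ] [0.5065 0.3381 0.088 ] 0.3004423200846808 yaw -3.227113864648797 mid [0.5173 0.3378 0.079 ]
0.212 0.222 318 [ 0.589 -0.114  0.212] [0.689 0.168 0.222]
0.222 0.235 400 [ 0.59  -0.113  0.222] [0.693 0.167 0.235]
0.19 0.212 359 [ 0.589 -0.112  0.19 ] [0.677 0.165 0.212]
0.235 0.28 46 [ 0.617 -0.097  0.236] [0.697 0.043 0.256]
eye [0.6936 0.0256 0.21  ]
eye [0.6906 0.0255 0.22  ]
eye [0.6876 0.0254 0.23  ]
eye [0.6846 0.0254 0.24  ]
eye [0.6816 0.0253 0.25  ]
```

View pics/s2.png

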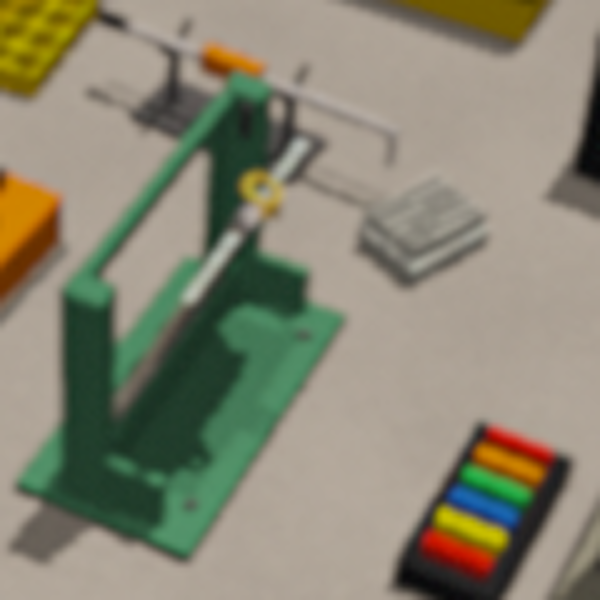

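```bash
python3 - <<'E'
from h import *
r1,t1,_=ray("scene",362.4,203.6);r2,t2,_=ray("top",320.75,146.75)
A=np.array([r1,-r2]).T;s=np.linalg.lstsq(A,t2-t1,rcond=None)[0]
print("ring",t1+s[0]*r1,t2+s[1]*r2)
o=get_obs();M=R.from_quat(o["tool_rot"]).as_matrix();print(M.round(3),"tool y deg",np.degrees(np.arctan2(M[1,1],M[0,1])))
E
```

```text
ring [0.68380362 0.02494192 0.24048973] [0.68440024 0.02537712 0.24067104]
[[-0.895  0.446 -0.001]
 [ 0.446  0.895 -0.001]
 [ 0.    -0.001 -1.   ]] tool y deg 63.54171641828349
```

Call:
{"op": "apply_moves", "data": {
  "targets": [
    [[0.86,-0.34,-0.1,5.8,1],[0.86,-0.34,-0.1,5.8,1],[0.86,-0.34,-0.1,5.8,1],[0.86,-0.34,-0.1,5.85,1],[0.86,-0.34,-0.1,0,1],[0.86,-0.34,-0.1,0,1],[0.86,-0.34,-0.1,0,1],[0.86,-0.34,-0.1,0,1]]
  ]
}}

```text
clock: 0.87
eef_pos: [0.4994, 0.3378, 0.1797]
tool_rot: [0.028, 1.0, -0.0, -0.0]
ft_force: [-0.1, 0.3, 0.4]
grip_width: 0.0853
grasp_force: 0.0
```

Call:
{"op": "apply_moves", "data": {
  "targets": [
    [[0,0,0,0,1],[0,0,0,0,1]]
  ]
}}

```text
clock: 1.03
eef_pos: [0.4992, 0.3373, 0.1788]
tool_rot: [0.03, 1.0, -0.001, -0.001]
ft_force: [-1.0, -0.3, -0.2]
grip_width: 0.0858
grasp_force: 0.0
```

```bash
python3 - <<'E'
from h import *
a,_=shot("wrist");cv2.imwrite("pics/w1.png",a)
o=get_obs();M=R.from_quat(o["tool_rot"]).as_matrix();print(o["eef_pos"],np.degrees(np.arctan2(M[1,1],M[0,1])))
E
```

```text
[0.49799592 0.33813423 0.17928683] 86.69621081707884
```

View pics/w1.png

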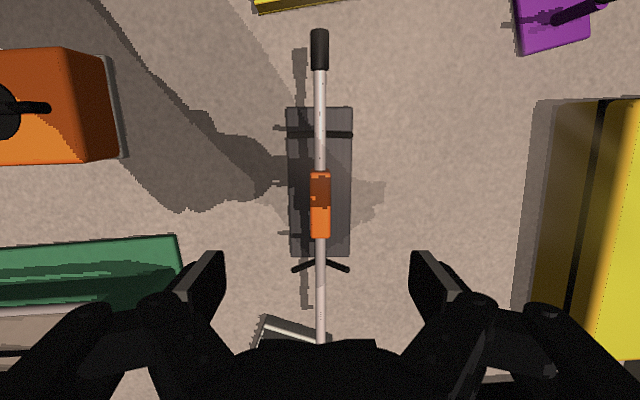

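The wrist view shows the pole running straight up the picture: grip centre at (320,204), knob at (319,50), and the grip sits between the dark forks at rows 132 and 265.

```bash
python3 - <<'E'
from h import *
for u,v,z in((320,204,.088),(320,171,.088),(320,238,.088),(319,70,.08),(320,330,.08)):print(pt("wrist",u,v,z).round(4),pt("wrist",u,v).round(4))
E
```

```text
[0.5031 0.339  0.088 ] [0.5032 0.339  0.0876]
[0.4749 0.3407 0.088 ] [0.4754 0.3406 0.0851]
[0.5339 0.3372 0.088 ] [0.5376 0.3371 0.0788]
[0.3962 0.3445 0.08  ] [0.3961 0.3445 0.0789]
[0.6347 0.3315 0.08  ] [0.6353 0.3314 0.0791]
```

Call:
{"op": "apply_moves", "data": {
  "targets": [
    [[0,0.03,-0.6,0,1],[0,0,-0.6,0,1],[0,0,-0.6,0,1],[0,0,-0.4,0,1],[0,0,-0.28,0,1],[0,0,0,0,1],[0,0,0,0,-1],[0,0,0,0,-1]]
  ]
}}

```text
clock: 1.75
eef_pos: [0.4984, 0.341, 0.0826]
tool_rot: [0.028, 1.0, 0.001, 0.001]
ft_force: [0.4, 0.3, 0.3]
grip_width: 0.0638
grasp_force: 0.0
```

Call:
{"op": "apply_moves", "data": {
  "targets": [
    [[0,0,0,0,-1],[0,0,0,0,-1],[0,0,0,0,-1],[0,0,0,0,-1],[0,0,0,0,-1],[0,0,0,0,-1],[0,0,0,0,-1]]
  ]
}}

```text
clock: 2.33
eef_pos: [0.498, 0.3399, 0.081]
tool_rot: [0.028, 1.0, -0.0, -0.0]
ft_force: [-0.4, -0.2, 0.3]
grip_width: 0.0
grasp_force: 0.0
```

The jaws shut on nothing, so I'll look.

```bash
python3 - <<'E'
from h import *
a,_=shot("wrist");b,_=shot("top");c,_=shot("scene")
o=np.zeros((600,800,3),np.uint8);o[:400,:640]=a
t=cv2.resize(b[150:265,190:270],None,fx=1.7,fy=1.7);o[400:400+t.shape[0],:t.shape[1]]=t
t=cv2.resize(c[140:210,310:410],None,fx=2.85,fy=2.85);o[400:400+t.shape[0],150:150+t.shape[1]]=t
cv2.imwrite("pics/w2.png",o)
print(get_obs())
E
```

```text
{'clock': 2.4833, 'joint_pos': array([ 5.99063531e-01,  5.24401554e-01,  7.50954885e-02,  1.12166005e+00,
       -2.49025893e-05,  6.55079296e-01]), 'joint_vel': array([ 0.00136072, -0.00138404, -0.000186  , -0.00089718, -0.00152815,
        0.00051068]), 'tau': array([-5.73034617e-03, -4.86521137e+01,  2.35304618e+01,  2.91588120e-03,
       -4.71411822e-04,  2.18515987e-05]), 'eef_pos': array([0.49795812, 0.33997761, 0.08091728]), 'tool_rot': array([ 2.80042196e-02,  9.99607801e-01, -5.98970956e-05, -6.14380130e-05]), 'ft_force': array([-0.31400875,  0.74185829,  0.26409107]), 'ft_torque': array([-0.01978035,  0.02394966, -0.04825478]), 'grasp_force': 0.0, 'grip_width': -0.00015208665670841612}
```

View pics/w2.png

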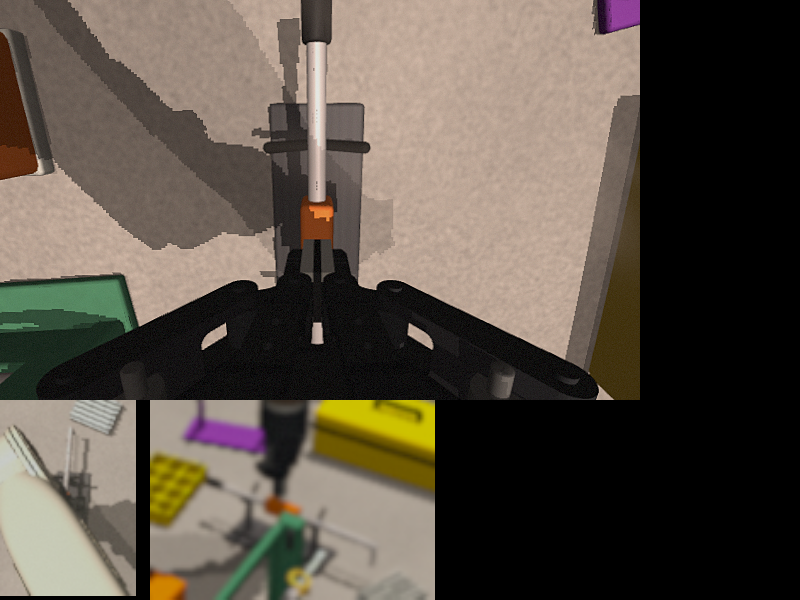

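The picture shows the pads, around (305–332,265), in front of the grip end at (318,220), with the pole still in its rest. I'll check the actual heights from depth.

```bash
python3 - <<'E'
from h import *
C=cloud("wrist")
for v in (100,180,205,225,235,245,255,265,275,285,300,320,335):
    print(v,[tuple(C[v,u].round(3)) for u in (300,309,318,327,336)])
E
```

```text
100 [(np.float64(0.418), np.float64(0.331), np.float64(-0.002)), (np.float64(0.423), np.float64(0.34), np.float64(0.077)), (np.float64(0.423), np.float64(0.344), np.float64(0.078)), (np.float64(0.419), np.float64(0.351), np.float64(-0.001)), (np.float64(0.419), np.float64(0.358), np.float64(-0.0))]
180 [(np.float64(0.432), np.float64(0.343), np.float64(0.242)), (np.float64(0.464), np.float64(0.337), np.float64(0.077)), (np.float64(0.464), np.float64(0.342), np.float64(0.079)), (np.float64(0.478), np.float64(0.348), np.float64(0.01)), (np.float64(0.478), np.float64(0.355), np.float64(0.009))]
205 [(np.float64(0.497), np.float64(0.326), np.float64(0.009)), (np.float64(0.476), np.float64(0.336), np.float64(0.085)), (np.float64(0.476), np.float64(0.341), np.float64(0.085)), (np.float64(0.476), np.float64(0.346), np.float64(0.085)), (np.float64(0.499), np.float64(0.354), np.float64(0.008))]
225 [(np.float64(0.487), np.float64(0.331), np.float64(0.085)), (np.float64(0.486), np.float64(0.336), np.float64(0.087)), (np.float64(0.487), np.float64(0.341), np.float64(0.086)), (np.float64(0.487),
[... 2086 characters left out ...]
), np.float64(0.343), np.float64(0.157)), (np.float64(0.488), np.float64(0.346), np.float64(0.155))]
320 [(np.float64(0.483), np.float64(0.336), np.float64(0.171)), (np.float64(0.501), np.float64(0.336), np.float64(0.148)), (np.float64(0.508), np.float64(0.339), np.float64(0.137)), (np.float64(0.501), np.float64(0.343), np.float64(0.148)), (np.float64(0.482), np.float64(0.345), np.float64(0.174))]
335 [(np.float64(0.488), np.float64(0.335), np.float64(0.171)), (np.float64(0.507), np.float64(0.336), np.float64(0.148)), (np.float64(0.562), np.float64(0.336), np.float64(0.079)), (np.float64(0.506), np.float64(0.343), np.float64(0.149)), (np.float64(0.485), np.float64(0.345), np.float64(0.176))]
```

Depth puts the closed fingertips at z≈0.107, well above the 0.064 I expected from the stated TCP, so they closed above the grip (top 0.088). I'll reopen, lower by about 45 mm while watching force, and grip again.

Call:
{"op": "apply_moves", "data": {
  "targets": [
    [[0,0,0,0,1],[0,0,0,0,1],[0,0,0,0,1],[0,0,0,0,1],[0,0,0,0,1],[0,0,-0.3,0,1],[0,0,-0.3,0,1],[0,0,0,0,1]]
  ]
}}

```text
clock: 3.15
eef_pos: [0.4965, 0.339, 0.0547]
tool_rot: [0.028, 1.0, -0.001, -0.002]
ft_force: [-0.4, 0.2, 0.4]
grip_width: 0.0853
grasp_force: 0.0
```

```bash
python3 - <<'E'
from h import *
a,_=shot("wrist");o=get_obs();print(o["eef_pos"],o["ft_force"],o["grip_width"])
C=cloud("wrist")
# finger pixels: nearest-to-ground black ones near the jaws
m=(a.max(-1)<110)&(abs(C[...,0]-.498)<.02)&(abs(C[...,1]-.34)<.065)&(abs(C[...,1]-.34)>.035)&(C[...,2]>.02)
print(m.sum(),np.percentile(C[m][:,2],[0,1,5,20,50]).round(3)); 
for lo,hi in((-.065,-.03),(.03,.065)):
    k=m&(C[...,1]-.34>lo)&(C[...,1]-.34<hi);q=C[k];print(q[np.argsort(q[:,2])[:6]].round(3))
E
```

```text
[0.49688398 0.33925936 0.05572468] [ 0.45371595 -0.3516658   0.73617117] 0.08512732388632234
24690 [0.085 0.09  0.099 0.123 0.14 ]
[[0.502 0.295 0.086]
 [0.491 0.296 0.087]
 [0.501 0.296 0.087]
 [0.499 0.295 0.087]
 [0.498 0.296 0.087]
 [0.496 0.296 0.087]]
[[0.493 0.382 0.085]
 [0.506 0.381 0.085]
 [0.5   0.381 0.086]
 [0.504 0.381 0.086]
 [0.507 0.381 0.086]
 [0.496 0.382 0.086]]
```

Call:
{"op": "apply_moves", "data": {
  "targets": [
    [[0,0,-0.25,0,1],[0,0,-0.25,0,1],[0,0,0,0,1],[0,0,0,0,-1],[0,0,0,0,-1],[0,0,0,0,-1],[0,0,0,0,-1],[0,0,0,0,-1]]
  ]
}}

```text
clock: 3.87
eef_pos: [0.4982, 0.3402, 0.0375]
tool_rot: [0.028, 1.0, 0.0, 0.0]
ft_force: [0.5, -0.2, 0.5]
grip_width: 0.0256
grasp_force: 0.0
```

Call:
{"op": "apply_moves", "data": {
  "targets": [
    [[0,0,0,0,-1],[0,0,0,0,-1]]
  ]
}}

```text
clock: 4.03
eef_pos: [0.4983, 0.3399, 0.0375]
tool_rot: [0.028, 1.0, -0.0, 0.0]
ft_force: [0.0, -1.2, 3.4]
grip_width: 0.017
grasp_force: 60.1
```

```bash
python3 - <<'E'
from h import *
a,_=shot("wrist");o=get_obs();print(o["eef_pos"],o["ft_force"],o["grip_width"],o["grasp_force"])
C=cloud("wrist")
for v in (150,200,220,230,240,250,260,270,280):
    print(v,C[v,[300,309,318,327,336]].round(3).tolist())
E
```

```text
[0.49826635 0.33988172 0.03751394] [ 0.05218007 -1.95717719  2.8217775 ] 0.017292405544934168 60.12744426727295
150 [[0.444, 0.336, 0.073], [0.444, 0.339, 0.078], [0.444, 0.343, 0.078], [0.444, 0.346, 0.076], [0.445, 0.35, 0.074]]
200 [[0.482, 0.33, 0.009], [0.464, 0.338, 0.078], [0.464, 0.342, 0.078], [0.465, 0.345, 0.076], [0.483, 0.352, 0.009]]
220 [[0.476, 0.333, 0.067], [0.472, 0.338, 0.077], [0.472, 0.341, 0.079], [0.474, 0.345, 0.075], [0.497, 0.352, 0.008]]
230 [[0.475, 0.334, 0.08], [0.475, 0.337, 0.081], [0.476, 0.341, 0.08], [0.476, 0.345, 0.08], [0.477, 0.349, 0.078]]
240 [[0.477, 0.334, 0.087], [0.477, 0.338, 0.087], [0.477, 0.341, 0.087], [0.478, 0.345, 0.087], [0.478, 0.348, 0.086]]
250 [[0.481, 0.334, 0.087], [0.482, 0.337, 0.087], [0.482, 0.341, 0.086], [0.482, 0.344, 0.086], [0.482, 0.348, 0.086]]
260 [[0.486, 0.333, 0.085], [0.486, 0.337, 0.087], [0.486, 0.341, 0.087], [0.486, 0.344, 0.086], [0.487, 0.348, 0.086]]
270 [[0.49, 0.333, 0.087], [0.49, 0.337, 0.087], [0.49, 0.34, 0.088], [0.491, 0.344, 0.086], [0.491, 0.348, 0.086]]
280 [[0.494, 0.333, 0.087], [0.494, 0.336, 0.087], [0.495, 0.34, 0.086], [0.495, 0.344, 0.087], [0.496, 0.347, 0.086]]
```

Call:
{"op": "apply_moves", "data": {
  "targets": [
    [[0,0,0.3,0,-1],[0,0,0.6,0,-1],[0,0,0.9,0,-1],[0,0,0.9,0,-1],[0,0,1,0,-1],[0,0,1,0,-1],[0,0,1,0,-1],[0,0,0.7,0,-1]]
  ]
}}

```text
clock: 4.75
eef_pos: [0.4982, 0.3404, 0.2967]
tool_rot: [0.028, 1.0, 0.001, 0.001]
ft_force: [0.7, 0.5, -1.4]
grip_width: 0.0175
grasp_force: 59.5
```

Call:
{"op": "apply_moves", "data": {
  "targets": [
    [[0.05,-0.6,0,0.6,-1],[0.06,-1,0,0.6,-1],[0.06,-1,0,0.6,-1],[0.06,-1,0,0.6,-1],[0.06,-1,0,0.6,-1],[0.06,-1,0,0.6,-1],[0.06,-1,0,0.6,-1],[0.07,-0.8,0,0.4,-1]]
  ]
}}

```text
clock: 5.42
eef_pos: [0.5164, 0.0414, 0.2925]
tool_rot: [-0.012, 1.0, -0.0, -0.001]
ft_force: [0.5, 0.8, -2.9]
grip_width: 0.0176
grasp_force: 59.6
```

Call:
{"op": "apply_moves", "data": {
  "targets": [
    [[0,-0.4,0,0,-1],[0,-0.17,0,0,-1],[0,0,0,0,-1],[0,0,0,0,-1],[0,0,0,0,-1]]
  ]
}}

```text
clock: 5.83
eef_pos: [0.5171, 0.0226, 0.2927]
tool_rot: [-0.013, 1.0, 0.0, -0.0]
ft_force: [-0.4, 0.6, -2.3]
grip_width: 0.0172
grasp_force: 59.6
```

```bash
python3 - <<'E'
from h import *
w,_=shot("wrist");a,_=shot("top");b,_=shot("scene")
o=get_obs();M=R.from_quat(o["tool_rot"]).as_matrix();print(o["eef_pos"],o["ft_force"],o["grip_width"],np.degrees(np.arctan2(M[1,1],M[0,1])))
f=lambda x:cv2.resize(x,(400,400),interpolation=cv2.INTER_CUBIC)
o=np.zeros((600,800,3),np.uint8)
o[:400,:400]=f(a[120:200,285:365]);o[:400,400:]=f(b[165:245,325:405])
o[400:,:320]=cv2.resize(w,(320,200))
cv2.imwrite("pics/m1.png",o)
E
```

```text
[0.51715161 0.02262003 0.29288538] [ 0.48372046 -0.08787553 -2.246975  ] 0.01725651419885774 91.52366174682487
```

View pics/m1.png

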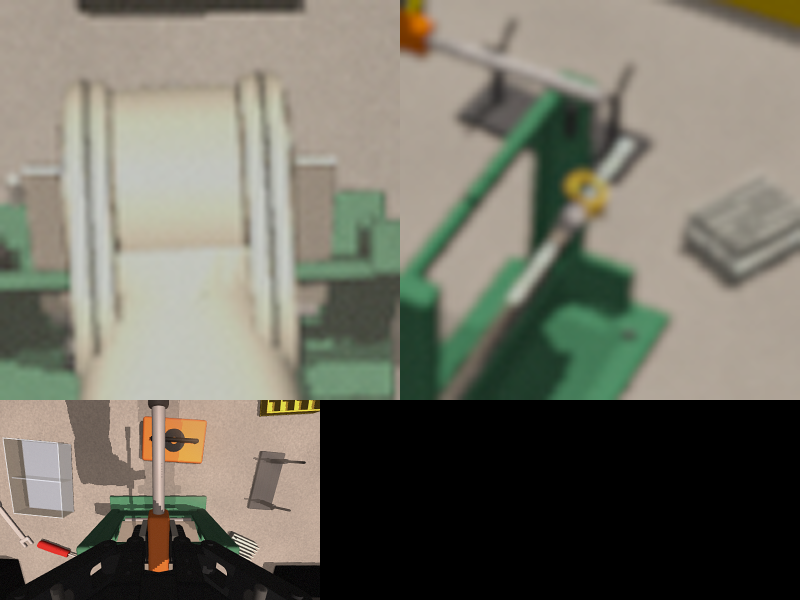

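Right panel: shaft end at about (600,92), ring centre at (586,190). The top view is blocked by the arm. I'll measure the hook against the ring with the scene camera's depth and by projecting the expected hook position.

```bash
cat >> h.py <<'E'
def proj(n,P):
    s=np.load(f"{n}.npz");q=s["R"].T@(np.asarray(P)-s["t"]);q=q[:2]/q[2];q=q*(1+float(s["k1"])*(q@q))
    return (q*[s["K"][0,0],s["K"][1,1]]+s["K"][:2,2]).round(1)
def hook(yaw=1.5):
    o=get_obs();c,s=np.cos(np.radians(yaw)),np.sin(np.radians(yaw));p=o["eef_pos"]+np.array([.1665*c,.1665*s,.0375]);return p,p-[0,0,.04]
E
python3 - <<'E'
from h import *
e,t=hook();print("exp shaft end",e.round(4),proj("scene",e),"tip",t.round(4),proj("scene",t))
print("exp grip end",proj("scene",get_obs()["eef_pos"]+[.0365,.001,.0375]))
C=cloud("scene");im=np.load("scene.npz")["im"].astype(int)
y=(im[...,2]-im[...,0]>60)&(im[...,1]-im[...,0]>40);y[:,:345]=0;y[:190]=0;y[:,380:]=0;y[220:]=0
v,u=np.nonzero(y);print("ring px",u.mean(),v.mean(),u.min(),u.max(),v.min(),v.max(),C[y].mean(0).round(4),np.median(C[y],0).round(4))
print("ring proj",proj("scene",[.684,.025,.2405]))
for v in range(172,200,2):
    print(v,[(u,*C[v,u].round(3).tolist()) for u in range(358,370) if C[v,u,2]>.24 and C[v,u,0]<.75][:12])
E
```

```text
exp shaft end [0.6836 0.027  0.3304] [364.2 183.4] tip [0.6836 0.027  0.2904] [363.5 192.4]
exp grip end [330.6 172.2]
ring px 361.8048780487805 202.73170731707316 358 366 199 207 [0.6678 0.0549 0.2151] [0.6797 0.0296 0.2422]
ring proj [362.5 203.6]
172 []
174 []
176 []
178 []
180 [(358, 0.66, 0.027, 0.336)]
182 [(358, 0.663, 0.021, 0.332), (359, 0.666, 0.023, 0.332), (360, 0.669, 0.025, 0.332), (361, 0.672, 0.026, 0.333), (362, 0.677, 0.023, 0.337), (363, 0.68, 0.026, 0.336), (364, 0.682, 0.029, 0.335)]
184 [(362, 0.677, 0.025, 0.326), (363, 0.681, 0.023, 0.33), (364, 0.685, 0.024, 0.33), (365, 0.689, 0.021, 0.334), (366, 0.689, 0.03, 0.328)]
186 [(364, 0.686, 0.021, 0.324), (365, 0.687, 0.029, 0.319)]
188 [(364, 0.685, 0.025, 0.312), (365, 0.69, 0.023, 0.315)]
190 [(364, 0.686, 0.025, 0.303), (365, 0.688, 0.029, 0.301)]
192 [(364, 0.686, 0.026, 0.294)]
194 []
196 []
198 []
```

```bash
python3 - <<'E'
from h import *
im=cv2.imread("pics/top.png").astype(int)
y=(im[...,2]-im[...,0]>50)&(im[...,1]-im[...,0]>25);y[:,:310]=0;y[:,332:]=0;y[:138]=0;y[156:]=0
v,u=np.nonzero(y);print("top ring",len(u),u.mean(),v.mean(),u.min(),u.max(),v.min(),v.max())
U=((u.min()+u.max())/2,(v.min()+v.max())/2)
for a in((u.mean(),v.mean()),U):
  for b in((361.8,202.7),(362,203)):
    r1,t1,_=ray("scene",*b);r2,t2,_=ray("top",*a)
    s=np.linalg.lstsq(np.array([r1,-r2]).T,t2-t1,rcond=None)[0];p=t1+s[0]*r1;q=t2+s[1]*r2
    print(((p+q)/2).round(4),np.linalg.norm(p-q).round(4))
# image jacobian at hook
p=np.array([.684,.027,.30]);print([(proj("scene",p+d)-proj("scene",p)) for d in np.eye(3)*.02])
# prong silhouette: subpixel columns via depth mask
C=cloud("scene")
for v in range(186,196):
    k=[u for u in range(355,375) if C[v,u,2]>.27 and C[v,u,0]<.75 and C[v,u,0]>.6];print(v,k)
s=np.load("scene.npz")["im"][184:200,356:372].astype(int).sum(-1)//3;print(s)
E
```

```text
top ring 48 320.0625 146.5625 316 324 143 150
[0.6825 0.0264 0.2437] 0.0037
[0.6831 0.0265 0.2423] 0.0033
[0.6826 0.0265 0.2437] 0.004
[0.6832 0.0266 0.2423] 0.0036
[array([5.2, 1.9]), array([ 2.6, -3.1]), array([ 0.4, -4.5])]
186 [364, 365]
187 [364, 365]
188 [364, 365]
189 [364, 365]
190 [364, 365]
191 [364, 365]
192 [364]
193 []
194 []
195 []
[[ 74  62  68  81  93 108 122 134 141 135 119  94  93 129 155 162]
 [ 61  49  50  57  62  68  77  92 111 123 112  80  85 129 156 162]
 [ 49  42  45  48  48  47  51  70 101 125 120  84  84 131 157 163]
 [ 41  38  37  38  40  43  50  70 103 127 120  83  85 132 158 164]
 [ 39  38  32  31  38  43  53  73  99 119 109  75  86 134 159 164]
 [ 41  37  31  32  38  45  52  72  91 100  88  62  82 129 155 163]
 [ 43  38  32  32  39  44  53  70  84  85  70  51  71 112 139 151]
 [ 42  40  33  33  40  44  54  70  83  80  61  46  62  90 111 123]
 [ 42  41  38  37  42  45  53  71  83  79  59  50  79 113 125 116]
 [ 43  43  42  43  44  46  50  66  78  74  57  68 118 159 165 140]
 [ 44  45  45  46  46  45  51  65  74  67  59  95 150 178 173 139]
 [ 45  46  46  44  45  43  50  59  65  61  80 130 166 173 151 114]
 [ 44  47  46  47  45  43  46  51  58  73 116 159 173 155 118  93]
 [ 44  46  44  46  46  46  45  54  75 112 152 174 166 130  96 100]
 [ 45  44  45  52  62  66  64  71 103 146 170 170 141 102  93 122]
 [ 44  47  59  79  92  96  93 101 129 161 168 145 108  91 111 141]]
```

Call:
{"op": "apply_moves", "data": {
  "targets": [
    [[-0.12,0.02,-0.25,0,-1],[0,0,-0.25,0,-1],[0,0,-0.2,0,-1],[0,0,0,0,-1],[0,0,0,0,-1]]
  ]
}}

```text
clock: 6.4
eef_pos: [0.5121, 0.0225, 0.2646]
tool_rot: [-0.013, 1.0, 0.0, -0.001]
ft_force: [0.2, -0.3, -1.9]
grip_width: 0.0172
grasp_force: 59.7
```

```bash
python3 - <<'E'
from h import *
ims=[];ds=[]
for i in range(6):
    im,d=shot("scene");ims.append(im.astype(float));ds.append(d)
im=np.mean(ims,0).astype(np.uint8)
s=dict(np.load("scene.npz"));s["d"]=np.median(ds,0).astype(np.float32);s["im"]=im;np.savez("scene.npz",**s)
e,t=hook();print(get_obs()["eef_pos"],"exp",proj("scene",e),proj("scene",t),t.round(4))
C=cloud("scene")
for v in range(188,210):
    print(v,[(u,*(1000*C[v,u]).round(0).astype(int).tolist()) for u in range(355,370) if C[v,u,2]>.2 and .6<C[v,u,0]<.75 and abs(C[v,u,1]-.02)<.03])
cv2.imwrite("pics/m2.png",cv2.resize(im[175:215,340:385],None,fx=14,fy=14,interpolation=cv2.INTER_CUBIC))
E
```

```text
[0.51272684 0.02201315 0.26551696] exp [362.4 189.3] [361.8 198.1] [0.6792 0.0264 0.263 ]
188 [(355, 653, 22, 301), (356, 657, 21, 303), (357, 660, 23, 304), (358, 664, 23, 305), (359, 667, 24, 306), (360, 670, 26, 306), (361, 674, 26, 307), (362, 677, 27, 307), (363, 679, 31, 305)]
189 [(358, 664, 22, 302), (359, 668, 22, 303), (360, 672, 22, 305), (361, 676, 22, 306), (362, 678, 26, 304), (363, 682, 24, 308), (364, 684, 28, 305)]
190 [(360, 670, 26, 297), (361, 675, 24, 300), (362, 679, 23, 302), (363, 682, 25, 302), (364, 684, 28, 301)]
191 [(363, 682, 25, 298)]
192 [(362, 678, 27, 290), (363, 683, 25, 294)]
193 [(362, 678, 27, 286), (363, 682, 27, 287)]
194 [(362, 681, 22, 285), (363, 684, 24, 285)]
195 [(362, 680, 24, 279), (363, 683, 26, 279)]
196 [(362, 680, 25, 274), (363, 684, 26, 275)]
197 [(362, 681, 24, 271), (363, 684, 26, 270)]
198 [(362, 681, 24, 266), (363, 684, 25, 267)]
199 []
200 [(360, 673, 26, 251), (361, 676, 29, 251), (362, 678, 32, 250), (363, 680, 36, 247), (364, 683, 39, 246)]
201 [(359, 672, 21, 251), (360, 676, 20, 253), (363, 682, 32, 247), (364, 685, 35,
[... 438 characters left out ...]
8, 244), (365, 696, 21, 242), (366, 697, 28, 238)]
206 [(359, 671, 25, 224), (360, 676, 24, 226), (361, 679, 26, 226), (362, 680, 32, 222), (363, 691, 15, 240), (364, 693, 19, 238), (365, 695, 25, 234), (366, 698, 26, 235)]
207 [(358, 672, 16, 226), (359, 675, 17, 227), (360, 678, 19, 227), (361, 680, 23, 224), (362, 684, 24, 225), (363, 688, 24, 227), (364, 691, 25, 228), (365, 696, 22, 232), (366, 697, 29, 227)]
208 [(357, 670, 13, 223), (358, 674, 13, 224), (359, 677, 15, 224), (360, 679, 17, 224), (361, 682, 19, 223), (363, 688, 25, 222), (364, 692, 24, 223), (365, 696, 24, 226)]
209 [(357, 671, 10, 220), (358, 675, 10, 223), (359, 679, 11, 224), (360, 682, 11, 225), (361, 684, 16, 222)]
```

View pics/m2.png

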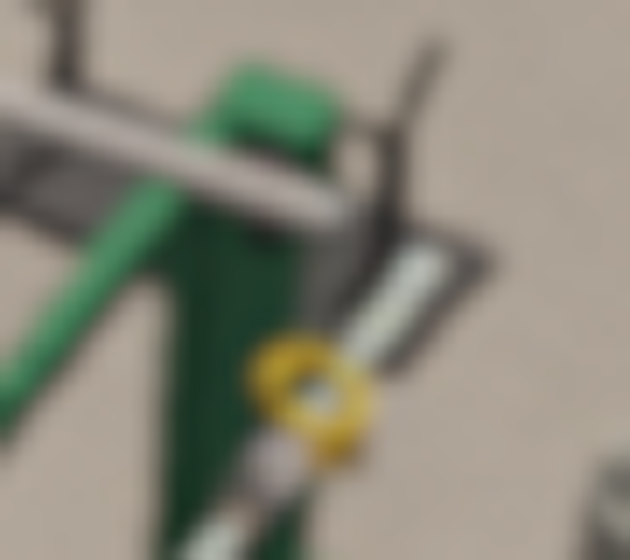

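Crop: prong column at u≈362.8, hole centre at about (362.5,202.7). From depth, the prong is at about (0.681,0.028) and the ring centre at (0.6835,0.0275,0.245). That's close enough, so I'll shift +1.5 mm in x and descend carefully.

Call:
{"op": "apply_moves", "data": {
  "targets": [
    [[0.04,0,-0.15,0,-1],[0,0,-0.15,0,-1],[0,0,-0.15,0,-1],[0,0,0,0,-1]]
  ]
}}

```text
clock: 7.03
eef_pos: [0.5129, 0.0219, 0.245]
tool_rot: [-0.012, 1.0, -0.0, -0.002]
ft_force: [0.1, 0.5, -2.4]
grip_width: 0.0168
grasp_force: 59.7
```

Call:
{"op": "apply_moves", "data": {
  "targets": [
    [[0,0,-0.1,0,-1],[0,0,0,0,-1]]
  ]
}}

```text
clock: 7.2
eef_pos: [0.5135, 0.022, 0.2421]
tool_rot: [-0.012, 1.0, -0.0, -0.001]
ft_force: [0.3, -0.2, -2.4]
grip_width: 0.0168
grasp_force: 59.7
```

Call:
{"op": "apply_moves", "data": {
  "targets": [
    [[0,0,-0.1,0,-1],[0,0,0,0,-1]]
  ]
}}

```text
clock: 7.37
eef_pos: [0.5137, 0.022, 0.2384]
tool_rot: [-0.012, 1.0, -0.0, -0.0]
ft_force: [-0.2, -0.0, -1.9]
grip_width: 0.0168
grasp_force: 59.7
```

Call:
{"op": "apply_moves", "data": {
  "targets": [
    [[0,0,-0.1,0,-1],[0,0,0,0,-1],[0,0,0,0,-1]]
  ]
}}

```text
clock: 7.62
eef_pos: [0.5138, 0.022, 0.2348]
tool_rot: [-0.012, 1.0, 0.0, -0.0]
ft_force: [-0.2, 0.5, -2.1]
grip_width: 0.0174
grasp_force: 59.7
```

No contact force. I'll check numerically that the prong enters the hole.

```bash
python3 - <<'E'
from h import *
im,_=shot("scene")
C=cloud("scene")
for v in range(194,209):
    print(v,[(u,*(1000*C[v,u]).round(0).astype(int).tolist()) for u in range(357,368) if C[v,u,2]>.235 and .6<C[v,u,0]<.75 and abs(C[v,u,1]-.02)<.03])
cv2.imwrite("pics/m3.png",cv2.resize(im[175:215,340:385],None,fx=14,fy=14,interpolation=cv2.INTER_CUBIC))
E
```

```text
194 [(357, 662, 22, 278), (358, 664, 25, 276), (359, 668, 25, 278)]
195 [(357, 662, 21, 274), (358, 666, 21, 276), (359, 668, 25, 274), (360, 672, 26, 274), (361, 675, 26, 276), (362, 679, 26, 278)]
196 [(357, 664, 19, 272), (358, 664, 27, 266), (359, 670, 22, 272), (360, 675, 20, 276), (361, 675, 27, 270), (362, 681, 22, 277), (363, 684, 25, 276), (364, 687, 27, 276)]
197 [(360, 674, 21, 270), (361, 679, 20, 272), (362, 681, 22, 272), (363, 686, 22, 274), (364, 688, 26, 272)]
198 [(362, 680, 27, 263), (363, 685, 24, 268)]
199 [(362, 680, 28, 258), (363, 685, 25, 262)]
200 [(360, 673, 27, 251), (361, 675, 30, 250), (362, 679, 29, 252), (363, 684, 27, 256), (364, 684, 37, 248)]
201 [(359, 670, 24, 247), (360, 676, 20, 253), (362, 683, 21, 255), (363, 684, 29, 250), (364, 685, 35, 245), (365, 687, 38, 244)]
202 [(359, 674, 17, 249), (360, 678, 17, 251), (362, 681, 26, 246), (363, 685, 27, 247), (365, 690, 31, 246), (366, 693, 35, 244)]
203 [(359, 674, 18, 244), (360, 678, 17, 247), (362, 680, 30, 238), (363, 686, 25, 244), (365, 691, 30, 243), (366, 695, 30, 245)]
204 [(360, 681, 11, 248), (361, 684, 13, 248), (362, 688, 12, 250), (365, 693, 27, 241), (366, 696, 29, 241)]
205 [(361, 684, 12, 244), (362, 686, 16, 242), (363, 689, 20, 240), (364, 694, 18, 244), (365, 696, 22, 242), (366, 698, 25, 240)]
206 [(363, 692, 13, 242), (364, 692, 21, 236)]
207 []
208 []
```

View pics/m3.png

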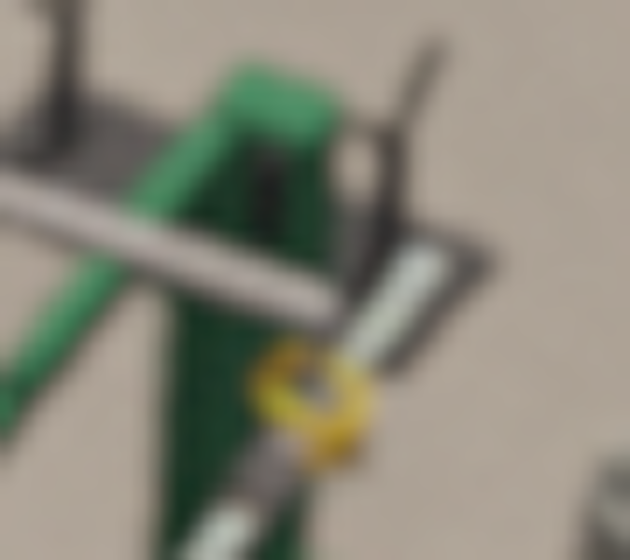

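The prong is visibly inside the ring, shaft end at crop (330,300), ring centre at (312,395). Now I'll pull.

Call:
{"op": "apply_moves", "data": {
  "targets": [
    [[-0.05,-0.001,0,0,-1],[-0.05,-0.001,0,0,-1],[-0.05,-0.001,0.01,0,-1],[-0.05,-0.001,0.01,0,-1],[0,0,0,0,-1]]
  ]
}}

```text
clock: 8.08
eef_pos: [0.5061, 0.0219, 0.2362]
tool_rot: [-0.012, 1.0, 0.0, 0.001]
ft_force: [1.1, 0.5, -2.8]
grip_width: 0.0171
grasp_force: 59.5
```

Call:
{"op": "apply_moves", "data": {
  "targets": [
    [[-0.05,-0.001,0.018,0,-1],[-0.05,-0.001,0.018,0,-1],[-0.05,-0.001,0.018,0,-1],[-0.05,-0.001,0.018,0,-1],[0,0,0,0,-1]]
  ]
}}

```text
clock: 8.5
eef_pos: [0.4975, 0.0217, 0.2389]
tool_rot: [-0.012, 1.0, -0.0, -0.0]
ft_force: [1.4, 0.6, -2.8]
grip_width: 0.0171
grasp_force: 59.5
```

Call:
{"op": "apply_moves", "data": {
  "targets": [
    [[-0.06,-0.002,0.018,0,-1],[-0.06,-0.002,0.018,0,-1],[-0.06,-0.002,0.016,0,-1],[-0.06,-0.002,0.016,0,-1],[-0.06,-0.002,0.014,0,-1],[-0.06,-0.002,0.014,0,-1],[0,0,0,0,-1]]
  ]
}}

```text
clock: 9.08
eef_pos: [0.4828, 0.0211, 0.2426]
tool_rot: [-0.012, 1.0, -0.0, -0.0]
ft_force: [0.1, -0.6, -2.6]
grip_width: 0.0171
grasp_force: 59.5
```

```bash
cat > ring.py <<'E'
from h import *
im,_=shot("scene");im=im.astype(int)
C=cloud("scene");o=get_obs()
y=(im[...,2]-im[...,0]>60)&(im[...,1]-im[...,0]>35);y[:,:325]=0;y[:185]=0;y[:,385:]=0;y[225:]=0
y&=(C[...,2]>.235)&(abs(C[...,0]-.65)<.08)
q=C[y];print("ring",len(q),q.min(0).round(3),q.max(0).round(3),np.median(q,0).round(4));print(hook()[1].round(4),o["ft_force"].round(2))
E
python3 ring.py
```

```text
ring 26 [0.645 0.009 0.235] [0.672 0.036 0.265] [0.661  0.0219 0.2534]
[0.6494 0.0255 0.2401] [ 0.6  -0.38 -2.77]
```

Call:
{"op": "apply_moves", "data": {
  "targets": [
    [[-0.08,-0.002,0.016,0,-1],[-0.08,-0.002,0.016,0,-1],[-0.08,-0.002,0.014,0,-1],[-0.08,-0.002,0.012,0,-1],[-0.08,-0.002,0.012,0,-1],[-0.08,-0.002,0.01,0,-1],[-0.08,-0.002,0.01,0,-1],[0,0,0,0,-1]]
  ]
}}

```text
clock: 9.8
eef_pos: [0.4604, 0.0206, 0.2463]
tool_rot: [-0.012, 1.0, -0.0, -0.0]
ft_force: [1.3, -0.5, -2.9]
grip_width: 0.0175
grasp_force: 59.5
```

Call:
{"op": "apply_moves", "data": {
  "targets": [
    [[-0.06,-0.002,0.006,0,-1],[-0.06,-0.002,0.006,0,-1],[0,0,0,0,-1]]
  ]
}}

```text
clock: 10.05
eef_pos: [0.4564, 0.0206, 0.2468]
tool_rot: [-0.012, 1.0, 0.0, 0.0]
ft_force: [1.6, 0.8, -3.9]
grip_width: 0.0171
grasp_force: 59.4
```

Call:
{"op": "apply_moves", "data": {
  "targets": [
    [[-0.04,-0.001,0.004,0,-1],[-0.04,-0.001,0.004,0,-1],[0,0,0,0,-1]]
  ]
}}

```text
clock: 10.3
eef_pos: [0.4541, 0.0204, 0.2472]
tool_rot: [-0.012, 1.0, -0.0, 0.001]
ft_force: [3.9, 0.8, -3.0]
grip_width: 0.0171
grasp_force: 59.5
```

Call:
{"op": "apply_moves", "data": {
  "targets": [
    [[-0.04,-0.001,0.003,0,-1],[-0.04,-0.001,0.003,0,-1],[0,0,0,0,-1]]
  ]
}}

```text
clock: 10.55
eef_pos: [0.451, 0.0203, 0.2476]
tool_rot: [-0.012, 1.0, -0.0, 0.001]
ft_force: [4.5, -0.1, -3.8]
grip_width: 0.0175
grasp_force: 59.5
```

Call:
{"op": "apply_moves", "data": {
  "targets": [
    [[-0.04,-0.001,0.002,0,-1],[-0.04,-0.001,0.002,0,-1],[0,0,0,0,-1]]
  ]
}}

```text
clock: 10.8
eef_pos: [0.4477, 0.0202, 0.2477]
tool_rot: [-0.012, 1.0, -0.0, 0.001]
ft_force: [5.2, -0.8, -2.7]
grip_width: 0.017
grasp_force: 59.4
```

Call:
{"op": "apply_moves", "data": {
  "targets": [
    [[-0.04,-0.001,0.002,0,-1],[-0.04,-0.001,0.001,0,-1],[0,0,0,0,-1]]
  ]
}}

```text
clock: 11.05
eef_pos: [0.444, 0.0201, 0.2477]
tool_rot: [-0.012, 1.0, -0.0, 0.001]
ft_force: [4.3, -0.2, -3.0]
grip_width: 0.017
grasp_force: 59.5
```

Call:
{"op": "apply_moves", "data": {
  "targets": [
    [[-0.03,-0.001,0.001,0,-1],[-0.03,-0.001,0,0,-1],[0,0,0,0,-1]]
  ]
}}

```text
clock: 11.3
eef_pos: [0.4407, 0.02, 0.2476]
tool_rot: [-0.012, 1.0, -0.0, -0.0]
ft_force: [1.7, -0.6, -2.3]
grip_width: 0.0172
grasp_force: 59.6
```

```bash
python3 ring.py
```

```text
ring 25 [0.603 0.008 0.249] [0.633 0.038 0.263] [0.6188 0.0196 0.2571]
[0.6071 0.0244 0.2451] [ 1.99 -0.7  -2.5 ]
```

Call:
{"op": "apply_moves", "data": {
  "targets": [
    [[-0.03,-0.001,0,0,-1],[-0.03,-0.001,0,0,-1],[0,0,0,0,-1]]
  ]
}}

```text
clock: 11.6
eef_pos: [0.4381, 0.02, 0.2474]
tool_rot: [-0.012, 1.0, 0.0, -0.001]
ft_force: [1.4, 0.5, -1.8]
grip_width: 0.0175
grasp_force: 59.7
```

Call:
{"op": "apply_moves", "data": {
  "targets": [
    [[-0.03,-0.001,0,0,-1],[-0.03,-0.001,0,0,-1],[0,0,0,0,-1]]
  ]
}}

```text
clock: 11.85
eef_pos: [0.4365, 0.02, 0.2475]
tool_rot: [-0.012, 1.0, 0.0, 0.0]
ft_force: [2.6, -0.2, -3.7]
grip_width: 0.0177
grasp_force: 59.6
```

Call:
{"op": "apply_moves", "data": {
  "targets": [
    [[-0.03,-0.001,0,0,-1],[0,0,0,0,-1]]
  ]
}}

```text
clock: 12.02
eef_pos: [0.4363, 0.02, 0.2476]
tool_rot: [-0.012, 1.0, 0.0, 0.001]
ft_force: [6.2, -0.1, -3.7]
grip_width: 0.017
grasp_force: 59.5
```

Call:
{"op": "apply_moves", "data": {
  "targets": [
    [[-0.03,-0.001,0,0,-1],[0,0,0,0,-1]]
  ]
}}

```text
clock: 12.18
eef_pos: [0.4362, 0.02, 0.2477]
tool_rot: [-0.012, 1.0, 0.0, 0.002]
ft_force: [9.4, -0.2, -6.7]
grip_width: 0.0175
grasp_force: 59.2
```

Call:
{"op": "apply_moves", "data": {
  "targets": [
    [[-0.03,0,0,0,-1],[0,0,0,0,-1],[0,0,0,0,-1]]
  ]
}}

```text
clock: 12.43
eef_pos: [0.436, 0.02, 0.2477]
tool_rot: [-0.012, 1.0, 0.0, 0.003]
ft_force: [12.1, -0.1, -7.0]
grip_width: 0.0173
grasp_force: 59.0
```

```bash
python3 ring.py; python3 - <<'E'
from h import *
print([get_obs()["ft_force"].round(1).tolist() for _ in range(1)],get_obs()["tool_rot"])
E
```

```text
ring 25 [0.601 0.009 0.238] [0.625 0.036 0.263] [0.6134 0.0174 0.2598]
[0.6025 0.0243 0.2452] [12.35  0.29 -6.42]
[[12.3, 0.3, -6.4]] [-1.21498002e-02  9.99921810e-01  3.34790032e-05  2.95874558e-03]
```

Call:
{"op": "apply_moves", "data": {
  "targets": [
    [[-0.015,0,0,0,-1],[0,0,0,0,-1],[0,0,0,0,-1],[0,0,0,0,-1],[0,0,0,0,-1],[0,0,0,0,-1],[0,0,0,0,-1],[0,0,0,0,-1]]
  ]
}}

```text
clock: 13.15
eef_pos: [0.436, 0.02, 0.2477]
tool_rot: [-0.012, 1.0, 0.0, 0.003]
ft_force: [12.8, 0.0, -7.2]
grip_width: 0.0169
grasp_force: 59.0
```

Call:
{"op": "apply_moves", "data": {
  "targets": [
    [[0,0,0,0,-1],[0,0,0,0,-1],[0,0,0,0,-1],[0,0,0,0,-1],[0,0,0,0,-1],[0,0,0,0,-1],[0,0,0,0,-1],[0,0,0,0,-1]]
  ]
}}

```text
clock: 13.82
eef_pos: [0.436, 0.02, 0.2477]
tool_rot: [-0.012, 1.0, 0.0, 0.003]
ft_force: [13.2, 0.6, -7.8]
grip_width: 0.017
grasp_force: 59.0
```

```bash
python3 - <<'E'
from h import *
im,_=shot("scene");w,_=shot("wrist")
o=np.zeros((600,800,3),np.uint8)
o[:,:600]=cv2.resize(im[165:240,300:375],(600,600),interpolation=cv2.INTER_CUBIC);o[:125,600:]=cv2.resize(w,(200,125))
cv2.imwrite("pics/m4.png",o)
e,t=hook();print(proj("scene",e),proj("scene",t))
E
```

```text
[342.5 186.5] [342.2 195.1]
```

View pics/m4.png

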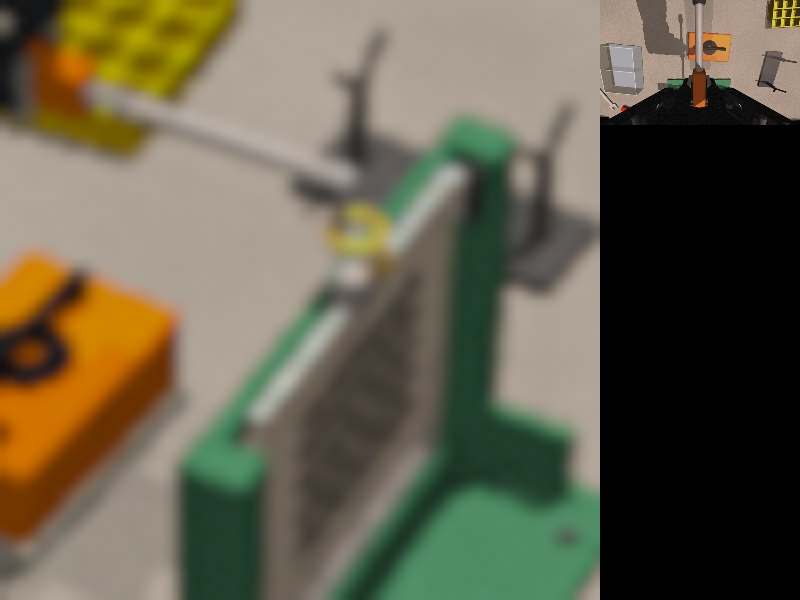

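The flap is flush in the frame with the hook still in the ring at crop (355,228), and it was held at about 14 N for over 1.3 s. Next: unload to mid-hole and lift out.

Call:
{"op": "apply_moves", "data": {
  "targets": [
    [[0.06,0.001,0,0,-1],[0.06,0.001,0,0,-1],[0.06,0.001,0,0,-1],[0.05,0.001,0,0,-1],[0,0,0,0,-1],[0,0,0,0,-1]]
  ]
}}

```text
clock: 14.42
eef_pos: [0.4409, 0.02, 0.2473]
tool_rot: [-0.012, 1.0, 0.0, -0.001]
ft_force: [-0.2, -0.2, -2.5]
grip_width: 0.0173
grasp_force: 59.6
```

Call:
{"op": "apply_moves", "data": {
  "targets": [
    [[0,0,0.1,0,-1],[0,0,0.1,0,-1],[0,0,0,0,-1]]
  ]
}}

```text
clock: 14.67
eef_pos: [0.4418, 0.0201, 0.2567]
tool_rot: [-0.012, 1.0, 0.0, 0.001]
ft_force: [0.4, -0.8, -1.8]
grip_width: 0.0172
grasp_force: 59.6
```

Call:
{"op": "apply_moves", "data": {
  "targets": [
    [[0,0,0.2,0,-1],[0,0,0.3,0,-1],[0,0,0.4,0,-1],[0,0,0.3,0,-1],[0,0,0,0,-1]]
  ]
}}

```text
clock: 15.08
eef_pos: [0.4428, 0.0201, 0.3066]
tool_rot: [-0.012, 1.0, 0.0, 0.003]
ft_force: [0.7, -0.6, -2.4]
grip_width: 0.0174
grasp_force: 59.7
```

```bash
python3 ring.py; python3 - <<'E'
from h import *
w,_=shot("wrist");C=cloud("wrist");o=get_obs();print(o["eef_pos"],o["tool_rot"])
# shaft slope: top ridge of the tail shaft and of the scene's front shaft
for v in range(40,240,20):
    k=np.argmax(C[v,290:350,2])+290;print(v,k,C[v,k].round(4))
S=cloud("scene");e,t=hook();print(proj("scene",e),proj("scene",t))
m=(S[...,2]>.30)&(S[...,2]<.36)&(S[...,0]>.49)&(S[...,0]<.64)&(abs(S[...,1]-.025)<.02);q=S[m];print(len(q),np.polyfit(q[:,0],q[:,2],1),np.polyfit(q[:,0],q[:,1],1),q[:,0].max())
E
```

```text
ring 31 [0.598 0.008 0.235] [0.623 0.039 0.266] [0.6101 0.0226 0.2581]
[0.6088 0.0244 0.3026] [ 0.71  0.58 -3.08]
[0.44168111 0.02005059 0.30393452] [-1.21232940e-02  9.99926272e-01  4.05125719e-05  6.88903964e-04]
40 313 [0.3493 0.016  0.3476]
60 321 [0.3558 0.0189 0.3481]
80 344 [0.3752 0.018  0.4656]
100 314 [0.3693 0.0167 0.3477]
120 299 [0.3752 0.018  0.4656]
140 317 [0.3837 0.0182 0.347 ]
160 315 [0.3913 0.0176 0.3471]
180 314 [0.3992 0.0174 0.347 ]
200 315 [0.4071 0.0179 0.3475]
220 317 [0.4156 0.0189 0.3472]
[344.4 174.4] [344.1 183.4]
103 [-0.06208216  0.37871144] [0.01936695 0.01041536] 0.6157090940263528
```

Call:
{"op": "apply_moves", "data": {
  "targets": [
    [[0.1,0.6,0,-0.6,-1],[0.18,0.95,0,-0.6,-1],[0.18,0.95,0,-0.6,-1],[0.18,0.95,0,-0.6,-1],[0.18,0.95,0,-0.6,-1],[0.18,0.95,0,-0.6,-1],[0.18,0.95,0,-0.6,-1],[0.18,0.95,0,-0.4,-1]]
  ]
}}

```text
clock: 15.85
eef_pos: [0.4953, 0.3117, 0.3021]
tool_rot: [0.028, 1.0, -0.001, -0.001]
ft_force: [1.2, -0.1, -1.7]
grip_width: 0.0173
grasp_force: 59.7
```

Call:
{"op": "apply_moves", "data": {
  "targets": [
    [[0.06,0.5,0,0,-1],[0,0.25,0,0,-1],[0,0,0,0,-1],[0,0,0,0,-1],[0,0,0,0,-1]]
  ]
}}

```text
clock: 16.27
eef_pos: [0.498, 0.3385, 0.3033]
tool_rot: [0.029, 1.0, -0.001, -0.0]
ft_force: [0.4, -0.9, -3.0]
grip_width: 0.0169
grasp_force: 59.8
```

```bash
python3 - <<'E'
from h import *
o=get_obs();M=R.from_quat(o["tool_rot"]).as_matrix();p=o["eef_pos"];print(p,np.degrees(np.arctan2(M[1,1],M[0,1])),"need units",((np.array([.4983,.3399,.0375])-p)/.04).round(3))
E
```

```text
[0.49801193 0.33853581 0.30333814] 86.72157810562936 need units [ 0.007  0.034 -6.646]
```

Call:
{"op": "apply_moves", "data": {
  "targets": [
    [[0.01,0.03,-0.6,0,-1],[0,0,-1,0,-1],[0,0,-1,0,-1],[0,0,-1,0,-1],[0,0,-1,0,-1],[0,0,-0.8,0,-1],[0,0,-0.4,0,-1],[0,0,-0.2,0,-1]]
  ]
}}

```text
clock: 16.93
eef_pos: [0.4966, 0.3377, 0.0605]
tool_rot: [0.029, 1.0, -0.002, -0.002]
ft_force: [-0.6, -0.1, -2.6]
grip_width: 0.0172
grasp_force: 59.8
```

Call:
{"op": "apply_moves", "data": {
  "targets": [
    [[0,0,-0.2,0,-1],[0,0,-0.15,0,-1],[0,0,-0.15,0,-1],[0,0,-0.1,0,-1],[0,0,0,0,-1],[0,0,0,0,-1]]
  ]
}}

```text
clock: 17.43
eef_pos: [0.4989, 0.3415, 0.0401]
tool_rot: [0.028, 1.0, 0.0, 0.0]
ft_force: [0.9, -0.4, -3.2]
grip_width: 0.0171
grasp_force: 59.8
```

Call:
{"op": "apply_moves", "data": {
  "targets": [
    [[0,-0.02,-0.04,0,-1],[0,0,0,0,-1],[0,0,0,0,-1]]
  ]
}}

```text
clock: 17.68
eef_pos: [0.499, 0.3406, 0.0384]
tool_rot: [0.028, 1.0, 0.0, 0.001]
ft_force: [0.2, 0.1, -2.2]
grip_width: 0.0171
grasp_force: 59.9
```

Call:
{"op": "apply_moves", "data": {
  "targets": [
    [[0,0,-0.04,0,-1],[0,0,0,0,-1],[0,0,0,0,-1]]
  ]
}}

```text
clock: 17.93
eef_pos: [0.4992, 0.3404, 0.0378]
tool_rot: [0.028, 1.0, 0.0, 0.001]
ft_force: [-0.6, -3.2, 4.8]
grip_width: 0.0171
grasp_force: 61.1
```

Seated, since fz has turned positive. Release and retreat straight up.

Call:
{"op": "apply_moves", "data": {
  "targets": [
    [[0,0,0,0,0],[0,0,0,0,0.5],[0,0,0,0,1],[0,0,0,0,1],[0,0,0,0,1],[0,0,0,0,1],[0,0,0,0,1],[0,0,0,0,1]]
  ]
}}

```text
clock: 18.6
eef_pos: [0.4985, 0.3404, 0.0362]
tool_rot: [0.028, 1.0, -0.0, -0.0]
ft_force: [0.2, 0.4, -0.4]
grip_width: 0.0853
grasp_force: 0.0
```

Call:
{"op": "apply_moves", "data": {
  "targets": [
    [[0,0,0.3,0,1],[0,0,0.6,0,1],[0,0,0.8,0,1],[0,0,0.8,0,1],[0,0,0.8,0,1],[0,0,0.5,0,1],[0,0,0,0,1],[0,0,0,0,1]]
  ]
}}

```text
clock: 19.27
eef_pos: [0.4995, 0.341, 0.19]
tool_rot: [0.028, 1.0, 0.001, 0.002]
ft_force: [0.3, -1.1, 0.2]
grip_width: 0.0855
grasp_force: 0.0
```

```bash
python3 - <<'E'
from h import *
w,_=shot("wrist");C=cloud("wrist");o=get_obs();print(o["eef_pos"],o["grip_width"])
hsv=cv2.cvtColor(w,cv2.COLOR_BGR2HSV)
m=(hsv[...,0]<16)&(hsv[...,1]>150)&(C[...,2]>.07)&(abs(C[...,1]-.34)<.03);q=C[m]
print("grip",len(q),q.min(0).round(4),q.max(0).round(4))
m=(C[...,2]>.074)&(C[...,2]<.084)&(abs(C[...,1]-.34)<.02)&(w.min(-1)>90);q=C[m];print("shaft yaw",np.degrees(np.polyfit(q[:,0],q[:,1],1)[0]),"z slope",np.polyfit(q[:,0],q[:,2],1))
cv2.imwrite("pics/f.png",w)
E
python3 ring.py
```

```text
[0.4985261  0.34036433 0.18813263] 0.08544962718967664
grip 1749 [0.3796 0.3101 0.0706] [0.5651 0.37   0.3505]
shaft yaw -3.091827125102941 z slope [0.00053009 0.07780195]
ring 30 [0.598 0.009 0.24 ] [0.623 0.036 0.265] [0.6109 0.0221 0.2586]
[0.6644 0.3444 0.1845] [-0.29  0.4   0.18]
```

View pics/f.png

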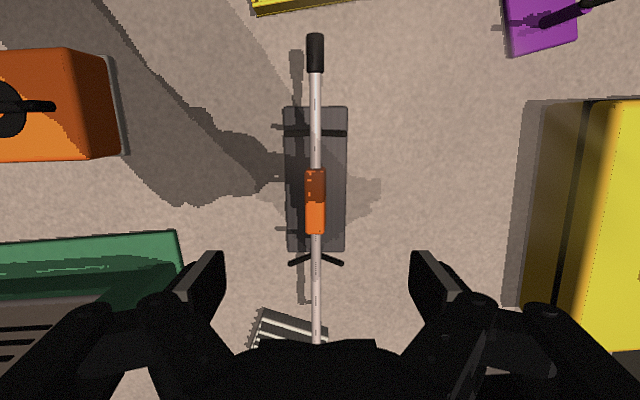

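The wrist view shows the pole back in both forks with its grip centred at (315,201). Yaw (−3.1°) and height match the start, and the flap reads shut.

```bash
python3 -c "
from workcell import order
print(order.job_done())"
```

```text
the job is handed in; nothing more can be done
None
```

I've handed in the job: the flap is shut past its catch, the seal was bedded at about 14 N for over a second, and the pole is released back in its rest; the hand-in gave no verdict.

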